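# Tighten the jam nut on a microscope stage pillar

## Robot

A 6-joint arm with a two-finger parallel gripper is mounted at the origin on the work surface. World frame = base frame: x ahead of the robot, y to its left, z up, the work surface at z = 0. Lengths are in m, angles in rad, forces in N, time in s.
With the tool pointing down it reaches from about 0.35 to 0.85 m from the base axis. Payload 8.1 kg.
Tool frame: the origin (TCP) lies at the very end of the fingers, on their centre line; the grasp point (between the pads) lies 19 mm behind it; z points along the fingers, y is the direction in which the jaws open and shut (so a half turn about z gives the same grasp; the last joint's range is limited). The gripper opens to 85 mm and grips with 20 to 120 N. Pads are 22 mm wide; open, the fingers measure 114 mm over their backs; the gripper's body (76 mm by 85 mm) begins 54 mm behind the grasp point. The pads swing forward as they close: fully open they stand 13 mm farther back than shut.
Start: joints at [-1.386, 0.13, 1.488, -0, 1.523, -0.085], TCP at [0.16, -0.578, 0.231] pointing down, gripper open.
Joint ranges: [-2.96, 2.96], [-0.89, 2.26], [0.02, 2.5], [-1.34, 4.48], [0, 2.73], [-2.66, 2.66]. Speed limits (rad/s): [2.39, 2.39, 2.79, 3.14, 3.14, 3.14].

## Interface

Orientations are given as a unit quaternion [w, x, y, z].
In Python, from cell import * gives the robot as it stands.
- The arm moves only by the tool apply_moves, never from a script. Its argument "series" is a list of rows, each a list of 7 numbers: the turn, a rotation vector about the tool's x, y, z in degrees, then the shift along the tool's x, y, z in m, then the closure in counts, from 0 (fully open) to 255 (shut). In form: [[ax, ay, az, x, y, z, grip], ...]. A call has 1 to 20 rows; each row shifts and turns the commanded pose from where the row before left it, along the tool's axes as they then stand; what a row does not reach is not made up. A row lasts 1/12 s, in which the tool goes at most 41.7 mm and 7.16 degrees, less where a joint would pass 70% of its speed; a pose out of reach is approached as far as the arm can. A call is refused whole if a number of a shift passes 0.0417 or a number of a turn 7.16, either way. A call with a gripper value outside its range is refused whole. The fingers move at their own pace and stop on an object; the grip force is fixed at half the most. Time passes only in rows, so rows that do not move let the fingers close. It gives the time, the measured TCP pose, the force and the opening at its end, in the units of the state.
- read_state(): the state, without advancing time (a new reading comes with each control period).
- read_camera(name): name is "side" or "top" or "wrist"; returns a dict with "frame" (480x640x3 uint8, red, green, blue), "range_z" (480x640 float32, m along the optical axis (not along the pixel's ray), 0 where there is no reading), "fx", "fy", "cx", "cy" (pixels), "pose" (4x4, takes a point from camera to world coordinates); the wrist camera has in their place "T_tool_cam" (4x4, takes a point from camera to tool coordinates, whose origin is the TCP and whose axes are the flange's). Camera axes: x right, y up, looking along -z (the intrinsics and any distortion apply to the point x, -y, -z); pixel columns grow to the right and rows downward; lengths in m; the calibration is good to about 2 mm. A picture is of the moment at which its call begins: read the wrist's pose just before it.
- hand_in(): hands the job in, once; it reports no verdict.
The state is a dict: "t": time; "qpos": joint angles; "joint_velocities": joint speeds; "tau": joint torques, N m; "tool_pos": TCP position; "ee_rot": TCP orientation; "force": force on the tool from outside, world axes, zero at the start; "torque": the same for the moment, N m; "gripper_width": finger opening in m.
Only numpy, scipy, OpenCV 4.12 (cv2) and the standard library are available. Lean on these libraries where they do the work, as an engineer would, in place of code of your own. Each camera call takes 0.05 s, during which the arm holds its last target. There are 200 camera calls.

## Task

Hold the stage pillar's brass spindle with the blue-handled spanner: set its jaw down flat over the spindle's flats, with its tail lying in the notch of the rest. Leave the spanner there and then swing the locknut's red-knobbed lever clockwise (seen from above) until the nut comes up tight, without letting the spindle turn off its setting by more than the spanner's play. Let go, with the spanner still in place.

Things in the scene. Friction and masses are not known exactly. Their poses are not given: they have to be found in the camera images.
- pillar: Fixed black plate 210x130x12 with a brass spindle and an aluminium rest. Origin: bench level, on the spindle axis; x points to the rest, z up. Spindle: shoulder dia. 52, top at z 60; above it flats along x, 14 across, 44 long, to z 78, roof-shaped top to z 85. Rest: at x 108-132, notch floor z 60, notch 28 wide, flared to 55 at its top, z 93. (mm)
- spanner_grip (a point): Centre of the blue grip (50 along x, 16 wide, 45 high) of the loose steel spanner, about 0.35 kg, 10 thick, underside 32.5 below. x points to the tail (20 wide, ends x 84). Jaw at -x: slot 19 wide, open at x -90, closed at -30; 46 over prongs. Seated: axes as the pillar's, this point at pillar x 62 +-10, y 0, z 92.5. (mm) The orange-gripped one has a 9 mm slot: does not fit.
- lever_knob (a point): Point on the axis of the upright red knob (diameter 20 mm, from 38 to 98 mm above the bench), 75 mm above the bench, at the end of the locknut's lever, 100 mm from the spindle's axis, on the side away from the rest. The lever bar below it, diameter 12 mm, lies 44 mm above the bench.
- locknut (a joint): Angle of the locknut on the spindle, rad, growing clockwise from above. Starts at 0 to 0.3; hard stop at 1.4, tight from 1.05 on. Lever direction from pillar x, counter-clockwise: pi + 0.70 - value (spindle at 0). Takes 0.35 N m, about 4 N at the knob; stays where left. If the spindle is not held, both turn together and this value does not grow.
- spindle (a joint): Angle of the brass spindle in the pillar, rad, growing clockwise seen from above; 0 is its setting, flats parallel to the pillar's x. It turns easily (0.08 N m) when not held. The seated spanner leaves about 0.2 rad of play; 0.35 off the setting is too much.

How it is judged:
By the outcome, as a careful person would: the job done as asked, in the order asked, and still so for the second after the job is handed in, with the robot touching nothing.
It also fails if it takes over 48 s, if anything falls off the work surface, if the arm or the gripper's body presses on something with over 40 N, if the wrist force passes 120 N, or if a joint passes its speed limit or range.

## Working session

There is one attempt and no reset: what is moved stays moved. The work goes in short steps, Python scripts to look and compute and a tool call to move; the robot and the scene stay as the last step left them, time stands still between calls to the robot, and variables do not carry over. Pictures are saved under pics/ and viewed, about 8 in all and at most 12, crops included, and the job is handed in when it is done.

Besides the shell and the picture viewer there is one more tool, called after "Request:" as name(argument=value, ...) on one line, values as JSON. apply_moves: Moves the arm, as the interface text tells. Its arguments: {"type":"object","properties":{"series":{"type":"array"}},"required":["series"]}

```bash
mkdir -p pics; cat > h.py <<'E'
from cell import *
import numpy as np, cv2
from scipy.spatial.transform import Rotation as R
def cam(n):
    s=read_state(); c=read_camera(n)
    if n=="wrist":
        T=np.eye(4); q=s["ee_rot"]; T[:3,:3]=R.from_quat([q[1],q[2],q[3],q[0]]).as_matrix(); T[:3,3]=s["tool_pos"]
        c["pose"]=T@c["T_tool_cam"]
    return c
def cloud(c):
    v,u=np.mgrid[:480,:640]; z=c["range_z"]
    P=np.stack([(u-c["cx"])/c["fx"]*z,-(v-c["cy"])/c["fy"]*z,-z],-1)
    return P@c["pose"][:3,:3].T+c["pose"][:3,3]
def save(n,im): cv2.imwrite("pics/"+n+".png",cv2.cvtColor(im,cv2.COLOR_RGB2BGR))
E
python3 - <<'E'
from h import *
print(read_state())
for n in("top","side"):
    c=cam(n); print(n,c["pose"],c["fx"],c.keys()); save(n,c["frame"]); np.savez(n+".npz",P=cloud(c),f=c["frame"])
E
```

```text
{'t': 0.0, 'qpos': array([-1.38643158e+00,  1.31133423e-01,  1.48927046e+00, -1.61027439e-05,
        1.52297946e+00, -8.53903707e-02]), 'joint_velocities': array([ 0.0003589 ,  0.00131168, -0.00149348,  0.00023082, -0.00022808,
       -0.00048737]), 'tau': array([ 2.92750432e-03, -5.69394028e+01, -5.00546014e+01,  1.18887447e-04,
        1.45796745e-02, -3.49170523e-05]), 'tool_pos': array([ 0.15982008, -0.57776706,  0.23026583]), 'ee_rot': array([-8.93848102e-04,  9.90917353e-01,  1.34469319e-01, -5.23218537e-05]), 'force': array([-0.64747961, -0.07680226,  0.75108799]), 'torque': array([ 0.01028961, -0.04232415, -0.02793028]), 'gripper_width': 0.08514440014666044}
top [[-0.00626626  0.99061282 -0.13655395  0.46885225]
 [-0.99996818 -0.00688161 -0.00403468 -0.02932096]
 [-0.00493652  0.13652432  0.99062442  0.87594053]
 [ 0.          0.          0.          1.        ]] 483.82905136491416 dict_keys(['frame', 'range_z', 'fx', 'fy', 'cx', 'cy', 'pose'])
side [[-0.8171486   0.41525568 -0.39978855  0.18557703]
 [-0.5762611  -0.60514333  0.54929473  0.47413397]
 [-0.01383161  0.67923801  0.73378772  0.74113356]
 [ 0.          0.          0.          1.        ]] 560.5967291136639 dict_keys(['frame', 'range_z', 'fx', 'fy', 'cx', 'cy', 'pose'])
```

View pics/top.png

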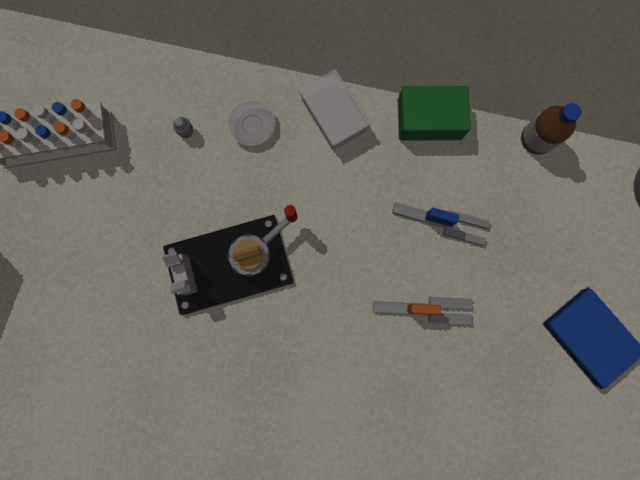

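View pics/side.png

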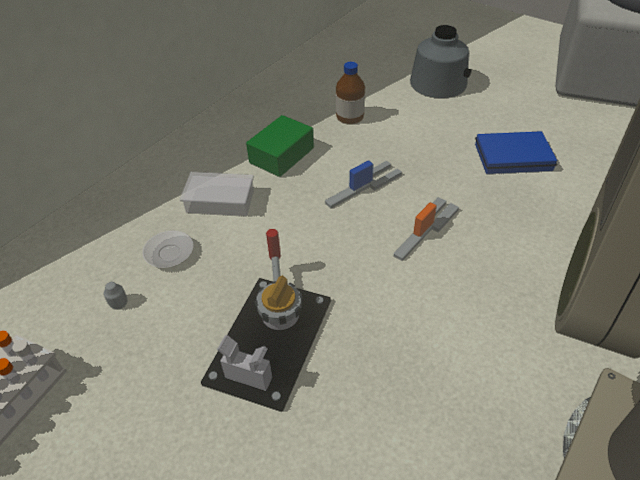

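```bash
python3 - <<'E'
from h import *
d=np.load("top.npz");P=d["P"];f=d["f"].astype(int)
def box(u0,v0,u1,v1):
    m=np.zeros(P.shape[:2],bool);m[v0:v1,u0:u1]=1;return m&(P[...,2]>-.05)
def ax(m,n):
    p=P[m]; c,s,a=cv2.minAreaRect(p[:,:2].astype(np.float32)); 
    q=p[:,:2]-p[:,:2].mean(0); v=np.linalg.svd(q,full_matrices=False)[2][0]
    print(n,m.sum(),"c",np.round(c,4),"size",np.round(s,3),a,"mean",p.mean(0).round(4),"pca deg",np.degrees(np.arctan2(v[1],v[0])).round(2),"z",np.percentile(p[:,2],[2,50,98]).round(3))
r,g,b=f[...,0],f[...,1],f[...,2]
z=P[...,2]
B=box(380,190,505,260)
ax(B&(b>r+40),"grip"); ax(B&(b>r+40)&(z>.048),"griptop"); ax(B&(z>.005)&(z<.02),"steel")
ax(box(270,195,310,230)&(r>b+60),"knob"); ax(box(270,195,310,230)&(r>b+60)&(z>.093),"knobtop")
S=box(225,230,275,280); ax(S&(r>b+40),"brass"); ax(S&(r>b+30)&(z>.070),"flats"); ax(S&(z>.05)&(z<.066),"shoulder")
pl=box(150,205,305,325); ax(pl&(z>.006)&(z<.018)&(r<60),"plate"); ax(box(155,240,205,300)&(z>.05),"rest")
x0=cv2.resize(d["f"][180:260,380:510],None,fx=6,fy=6,interpolation=2); save("c1",np.clip(x0*1.6,0,255).astype(np.uint8))
E
```

```text
grip 255 c [ 0.5611 -0.1409] size [0.042 0.286] 31.2330379486084 mean [ 0.6239 -0.243   0.0604] pca deg -64.17 z [0.041 0.054 0.058]
griptop 247 c [ 0.5611 -0.1409] size [0.042 0.286] 31.2330379486084 mean [ 0.6236 -0.2436  0.0612] pca deg -63.32 z [0.052 0.054 0.058]
steel 1053 c [ 0.6166 -0.2624] size [0.204 0.053] 79.31765747070312 mean [ 0.6196 -0.2577  0.0098] pca deg -106.17 z [0.006 0.01  0.016]
knob 83 c [ 0.5503 -0.0008] size [0.172 0.016] 14.015253067016602 mean [0.6241 0.0176 0.1073] pca deg -163.24 z [0.095 0.098 0.101]
knobtop 83 c [ 0.5503 -0.0008] size [0.172 0.016] 14.015253067016602 mean [0.6241 0.0176 0.1073] pca deg -163.24 z [0.095 0.098 0.101]
brass 542 c [0.5147 0.048 ] size [0.174 0.049] 44.862586975097656 mean [0.559  0.0922 0.0696] pca deg -150.36 z [0.057 0.061 0.085]
flats 240 c [0.5262 0.0346] size [0.167 0.039] 61.22410583496094 mean [0.5573 0.0909 0.0843] pca deg 88.29 z [0.074 0.081 0.086]
shoulder 1002 c [0.5652 0.0906] size [0.072 0.087] 79.09374237060547 mean [0.5583 0.0893 0.0557] pca deg 156.18 z [0.05  0.054 0.063]
plate 5786 c [0.5461 0.135 ] size [0.13  0.209] 15.723165512084961 mean [0.5423 0.1327 0.0119] pca deg 105.01 z [0.009 0.012 0.015]
rest 764 c [0.4873 0.108 ] size [0.27  0.065] 68.81501007080078 mean [0.5249 0.2005 0.0907] pca deg 68.72 z [0.052 0.074 0.876]
```

View pics/c1.png

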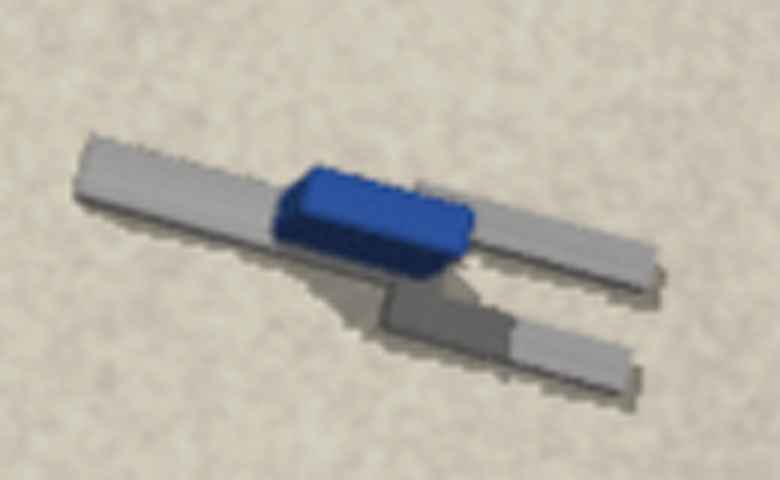

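The crop shows the spanner's prongs pointing right (about 650,265 and 625,375) and the tail at left (85,170), with the grip's top centred near (390,205). Stray no-range points have polluted the averages, so I'll drop them and redo the numbers.

```bash
cat > m.py <<'E'
from h import *
d=np.load("top.npz");P=d["P"];f=d["f"].astype(int);r,g,b=f[...,0],f[...,1],f[...,2];z=P[...,2]
def box(u0,v0,u1,v1):
    m=np.zeros(P.shape[:2],bool);m[v0:v1,u0:u1]=1;return m&(z>-.05)&(z<.12)
def ax(m,n):
    p=P[m]; (c,s,a)=cv2.minAreaRect(p[:,:2].astype(np.float32))
    if s[1]>s[0]: a+=90
    print(n,m.sum(),"c",np.round(c,4),"size",np.round(s,3),"long deg",round(a,1),"mean",p.mean(0).round(4),"z",np.percentile(p[:,2],[2,50,98]).round(3))
B=box(380,190,505,260)
ax(B&(b>r+40)&(z>.052),"griptop"); ax(B&(z>.006)&(z<.02),"steel")
ax(box(270,195,310,230)&(r>b+60)&(z>.094),"knobtop")
S=box(225,230,275,280); ax(S&(r>b+30)&(z>.076),"roof"); ax(S&(r>b+30)&(z>.056)&(z<.066),"shoulder")
ax(box(155,240,205,300)&(z>.085),"rest"); ax(box(155,240,205,300)&(z>.052)&(z<.07),"notch")
E
python3 m.py
```

```text
griptop 236 c [ 0.6252 -0.2453] size [0.049 0.016] long deg 73.7 mean [ 0.6249 -0.2457  0.0547] z [0.052 0.055 0.058]
steel 1030 c [ 0.6237 -0.249 ] size [0.174 0.047] long deg 74.0 mean [ 0.6197 -0.2572  0.0099] z [0.007 0.01  0.016]
knobtop 82 c [0.6255 0.0182] size [0.016 0.015] long deg 0.3 mean [0.626  0.0182 0.098 ] z [0.095 0.098 0.101]
roof 224 c [0.5583 0.0921] size [0.014 0.044] long deg 105.8 mean [0.5579 0.0916 0.0815] z [0.077 0.082 0.086]
shoulder 454 c [0.558  0.0917] size [0.049 0.05 ] long deg 178.7 mean [0.5574 0.0906 0.0601] z [0.057 0.06  0.063]
rest 228 c [0.5261 0.2079] size [0.065 0.025] long deg 15.7 mean [0.5261 0.2075 0.0897] z [0.085 0.09  0.094]
notch 358 c [0.5256 0.2077] size [0.066 0.025] long deg 16.1 mean [0.5245 0.2045 0.0597] z [0.053 0.06  0.068]
```

Request:
apply_moves(series=[[0,0,0,0.0358,-0.0131,0,0],[0,0,0,0.0358,-0.0131,0,0],[0,0,0,0.0358,-0.0131,0,0],[0,0,0,0.0358,-0.0131,0,0],[0,0,0,0.0358,-0.0131,0,0],[0,0,0,0.0358,-0.0131,0,0],[0,0,0,0.0358,-0.0131,0,0],[0,0,0,0.0358,-0.0131,0,0],[0,0,0,0.0358,-0.0131,0,0],[0,0,0,0.0358,-0.0131,0,0],[0,0,0,0.0358,-0.0131,0,0],[0,0,0,0.0358,-0.0131,0,0],[0,0,0,0.0358,-0.0131,0,0],[0,0,0,0.0358,-0.0131,0,0],[0,0,0,0.0358,-0.0131,0,0],[0,0,-7,0,0,0,0],[0,0,-7,0,0,0,0],[0,0,-7,0,0,0,0],[0,0,-7,0,0,0,0],[0,0,-7,0,0,0,0]])

```text
t: 1.77
tool_pos: [0.625, -0.2454, 0.2304]
ee_rot: [-0.001, 0.903, 0.429, -0.0]
force: [-0.3, -1.3, 0.8]
gripper_width: 0.0851
```

Request:
apply_moves(series=[[0,0,-7,0,0,0,0],[0,0,-7,0,0,0,0],[0,0,-7,0,0,0,0],[0,0,-2.5,0,0,0,0],[0,0,0,0,0,0,0]])

```text
t: 2.18
tool_pos: [0.6249, -0.2456, 0.2306]
ee_rot: [-0.001, 0.798, 0.602, -0.0]
force: [-0.1, -0.3, -0.6]
gripper_width: 0.0856
```

```bash
cat > go.py <<'E'
from h import *
import sys
# target: x y z yaw(tool x, deg) -> total shift in present tool axes (turn done last), turn about tool axes
x,y,z,yaw=map(float,sys.argv[1:5])
s=read_state();q=s["ee_rot"];A=R.from_quat([q[1],q[2],q[3],q[0]])
T=R.from_euler("z",yaw,degrees=True)*R.from_euler("x",180,degrees=True)
print("t",s["t"],"tcp",s["tool_pos"].round(4),"yaw",np.degrees(np.arctan2(*A.as_matrix()[[1,0],0])).round(2),"F",s["force"].round(1),"w",round(s["gripper_width"],4))
print("shift",A.inv().apply(np.array([x,y,z])-s["tool_pos"]).round(4),"turn",np.degrees((A.inv()*T).as_rotvec()).round(2))
E
python3 go.py .6252 -.2455 .02 74
python3 - <<'E'
from h import *
c=cam("wrist");P=cloud(c);save("w1",c["frame"]);f=c["frame"].astype(int);z=P[...,2]
m=(f[...,2]>f[...,0]+40)&(z>.05)&(z<.06)&(abs(P[...,1]+.245)<.06)&(abs(P[...,0]-.625)<.06);p=P[m][:,:2].astype(np.float32);print(m.sum(),cv2.minAreaRect(p))
E
```

```text
t 2.1833 tcp [ 0.6249 -0.2456  0.2306] yaw 74.08 F [-0.1 -0.3 -0.6] w 0.0856
shift [2.000e-04 5.000e-04 2.106e-01] turn [-0.07 -0.01  0.08]
808 ((0.6249140501022339, -0.2469627559185028), (0.04877905547618866, 0.014403318054974079), 74.30711364746094)
```

View pics/w1.png

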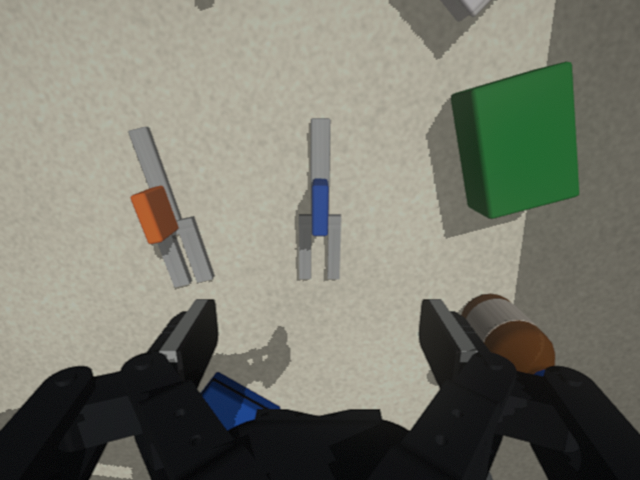

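The wrist view shows the grip at about (320,208), centred between the fingers, with clear ground on both sides. It agrees with the top camera to 1.5 mm.

Request:
apply_moves(series=[[0,0,0,-0.001,0,0.035,90],[0,0,0,0,0,0.035,90],[0,0,0,0,0,0.035,90],[0,0,0,0,0,0.035,90],[0,0,0,0,0,0.03,90],[0,0,0,0,0,0.02,90],[0,0,0,0,0,0.01,90],[0,0,0,0,0,0.01,90],[0,0,0,0,0,0,255],[0,0,0,0,0,0,255],[0,0,0,0,0,0,255],[0,0,0,0,0,0,255],[0,0,0,0,0,0,255],[0,0,0,0,0,0,255]])

```text
t: 3.4
tool_pos: [0.6263, -0.2474, 0.0236]
ee_rot: [0.002, 0.799, 0.601, 0.001]
force: [-0.1, 0.6, 6.6]
gripper_width: 0.0149
```

```bash
python3 go.py .5413 .1515 .17 105.6
```

```text
t 3.4 tcp [ 0.6263 -0.2474  0.0236] yaw 73.95 F [-0.1  0.6  6.6] w 0.0149
shift [ 0.3598 -0.1915 -0.1472] turn [  0.18   0.09 -31.65]
```

Request:
apply_moves(series=[[0,0,0,0,0,-0.01,255],[0,0,0,0,0,-0.025,255],[0,0,0,0,0,-0.035,255],[0,0,0,0,0,-0.035,255],[0,0,0,0,0,-0.03,255],[0,0,0,0.015,-0.008,-0.012,255],[0,0,0,0.03,-0.016,0,255],[0,0,0,0.03,-0.016,0,255],[0,0,0,0.03,-0.016,0,255],[0,0,0,0.03,-0.016,0,255],[0,0,0,0.03,-0.016,0,255],[0,0,0,0.03,-0.016,0,255],[0,0,0,0.03,-0.016,0,255],[0,0,0,0.03,-0.016,0,255],[0,0,0,0.03,-0.016,0,255],[0,0,0,0.03,-0.016,0,255],[0,0,0,0.03,-0.016,0,255],[0,0,0,0.015,-0.008,0,255],[0,0,-3,0,0,0,255],[0,0,-5.5,0,0,0,255]])

```text
t: 5.07
tool_pos: [0.5388, 0.1539, 0.1684]
ee_rot: [-0.0, 0.751, 0.661, -0.0]
force: [0.5, -0.1, -3.6]
gripper_width: 0.0152
```

Request:
apply_moves(series=[[0,0,-5.5,0,0,0,255],[0,0,-5.5,0,0,0,255],[0,0,-5.5,0,0,0,255],[0,0,-4,0,0,0,255],[0,0,-2.6,0,0,0,255],[0,0,0,0,0,0,255],[0,0,0,0,0,0,255]])

```text
t: 5.65
tool_pos: [0.5395, 0.1522, 0.1684]
ee_rot: [-0.0, 0.606, 0.796, -0.0]
force: [-0.6, 0.3, -5.0]
gripper_width: 0.0149
```

```bash
python3 go.py .5413 .1515 .17 105.6
python3 - <<'E'
from h import *
c=cam("wrist");P=cloud(c);save("w2",c["frame"]);np.savez("w2.npz",P=P,f=c["frame"])
c=cam("top");P=cloud(c);save("t2",c["frame"]);np.savez("t2.npz",P=P,f=c["frame"])
E
```

```text
t 5.65 tcp [0.5395 0.1522 0.1684] yaw 105.46 F [-0.6  0.3 -5. ] w 0.0149
shift [-0.0012  0.0015 -0.0016] turn [-0.02 -0.   -0.14]
```

View pics/w2.png

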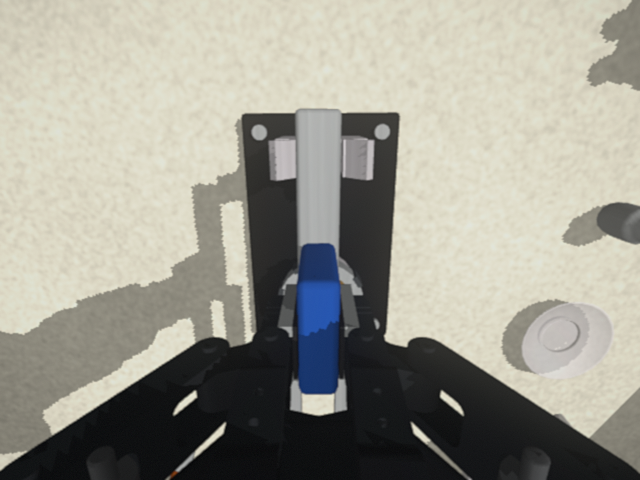

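The tail lies along columns 297–340, over the notch between the two rest posts at columns 270–372. I'll measure the axis offsets in this same view.

```bash
python3 - <<'E'
from h import *
d=np.load("w2.npz");P=d["P"];z=P[...,2];f=d["f"].astype(int)
o=np.array([.558,.0918]);a=np.radians(105.6);ex=np.array([np.cos(a),np.sin(a)]);ey=np.array([-ex[1],ex[0]])
X=(P[...,:2]-o)@ex;Y=(P[...,:2]-o)@ey
v,u=np.mgrid[:480,:640]
t=(v<235)&(v>105)&(u>280)&(u<360)&(z>.13)&(z<.18)
print("tail z",np.median(z[t]),"X",X[t].min(),X[t].max())
xs=X[t];ys=Y[t]
for lo in np.arange(.085,.15,.015):
    m=(xs>lo)&(xs<lo+.015)
    if m.sum()>20: print(round(lo,3),ys[m].min().round(4),ys[m].max().round(4),"mid",((ys[m].min()+ys[m].max())/2).round(4))
zz=z[t];print("slope z/X",np.polyfit(xs,zz,1))
rs=(v>125)&(v<190)&(u>255)&(u<385)&(z>.085)&(z<.1)
print("rest",X[rs].min(),X[rs].max(),Y[rs].min(),Y[rs].max())
pl=(v>105)&(v<330)&(u>235)&(u<405)&(z>.006)&(z<.018)&(f.sum(-1)<150)
print("plate y",np.percentile(Y[pl],[.5,99.5]), cv2.minAreaRect(P[pl][:,:2].astype(np.float32)))
# top view: jaw prongs visible?
d=np.load("t2.npz");P=d["P"];z=P[...,2];X=(P[...,:2]-o)@ex;Y=(P[...,:2]-o)@ey
m=(z>.14)&(z<.163)&(abs(X-.05)<.12)&(abs(Y)<.04)
for lo in np.arange(-.05,.16,.015):
    k=m&(X>lo)&(X<lo+.015)
    if k.sum()>8: print("top",round(lo,3),k.sum(),Y[k].min().round(4),Y[k].max().round(4),np.median(z[k]).round(4))
E
```

```text
tail z 0.1552875244222339 X 0.09048589598520847 0.14659418334459026
0.085 -0.0078 0.0122 mid 0.0022
0.1 -0.0079 0.012 mid 0.0021
0.115 -0.0078 0.0121 mid 0.0022
0.13 -0.008 0.012 mid 0.002
0.145 -0.0077 0.0115 mid 0.0019
slope z/X [0.0005348  0.15519716]
rest 0.10676098794533898 0.1309077368838567 -0.03239903881357961 0.03266877453375151
plate y [-0.06228061  0.06331021] ((0.544848620891571, 0.13681019842624664), (0.12673741579055786, 0.2014361321926117), 15.74363899230957)
top -0.035 84 -0.0206 0.0252 0.1544
top -0.02 196 -0.0209 0.0252 0.1544
top -0.005 199 -0.0211 0.0252 0.1545
top 0.01 197 -0.0209 0.0252 0.1546
top 0.025 256 -0.0212 0.0251 0.1545
top 0.04 128 -0.0209 0.025 0.1546
```

Request:
apply_moves(series=[[0,0,0,0,0.002,0,255],[0,0,0,0,0,0.01,255],[0,0,0,0,0,0.015,255],[0,0,0,0,0,0.015,255],[0,0,0,0,0,0.01,255],[0,0,0,0,0,0.005,255],[0,0,0,0,0,0.005,255],[0,0,0,0,0,0.005,255],[0,0,0,0,0,0.005,255],[0,0,0,0,0,0,255]])

```text
t: 6.58
tool_pos: [0.5415, 0.1528, 0.0975]
ee_rot: [-0.0, 0.605, 0.796, -0.0]
force: [-0.5, -0.1, -4.4]
gripper_width: 0.0152
```

No contact so far: the force is only the spanner's weight. I'll lower it the last 14 mm in small steps.

Request:
apply_moves(series=[[0,0,0,0,0,0.004,255],[0,0,0,0,0,0.004,255],[0,0,0,0,0,0.003,255],[0,0,0,0,0,0.002,255],[0,0,0,0,0,0.001,255],[0,0,0,0,0,0,255]])

```text
t: 7.08
tool_pos: [0.5416, 0.1528, 0.084]
ee_rot: [-0.0, 0.605, 0.796, -0.0]
force: [-0.3, -0.1, -4.3]
gripper_width: 0.0148
```

Request:
apply_moves(series=[[0,0,0,0,0,0.001,255],[0,0,0,0,0,0.0005,255],[0,0,0,0,0,0,255]])

```text
t: 7.33
tool_pos: [0.542, 0.1529, 0.0836]
ee_rot: [0.0, 0.605, 0.796, 0.0]
force: [-3.1, -0.2, 3.8]
gripper_width: 0.015
```

It touched down at the expected height. Next I release, rise, and look.

Request:
apply_moves(series=[[0,0,0,0,0,0,200],[0,0,0,0,0,0,150],[0,0,0,0,0,0,120],[0,0,0,0,0,0,120],[0,0,0,0,0,-0.005,120],[0,0,0,0,0,-0.015,120],[0,0,0,0,0,-0.03,120],[0,0,0,0,0,-0.035,120],[0,0,0,0,0,-0.035,120],[0,0,0,-0.04,0,0,150],[0,0,0,-0.04,0,0,150],[0,0,0,-0.04,0,0,150],[0,0,0,-0.04,0,0,150],[0,0,0,-0.04,0,0,150],[0,0,0,0,0,0,150],[0,0,0,0,0,0,150]])

```text
t: 8.67
tool_pos: [0.5957, -0.0422, 0.203]
ee_rot: [0.0, 0.606, 0.795, 0.0]
force: [0.1, 1.6, -0.4]
gripper_width: 0.0354
```

```bash
cat > chk.py <<'E'
from h import *
import sys
n=sys.argv[1]; c=cam("side");save("s"+n,cv2.resize(c["frame"][210:430,170:390],None,fx=2.6,fy=2.6,interpolation=2))
c=cam("top");P=cloud(c);z=P[...,2];f=c["frame"].astype(int);r,g,b=f[...,0],f[...,1],f[...,2]
o=np.array([.558,.0918]);a=np.radians(105.6);ex=np.array([np.cos(a),np.sin(a)]);ey=np.array([-ex[1],ex[0]])
X=(P[...,:2]-o)@ex;Y=(P[...,:2]-o)@ey
def rect(m,t): print(t,m.sum(),[np.round(q,4) for q in cv2.minAreaRect(np.stack([X[m],Y[m]],-1).astype(np.float32))],"z",np.round(np.median(z[m]),4))
near=(abs(X)<.2)&(abs(Y)<.15)
rect(near&(b>r+40)&(z>.108)&(z<.12),"griptop")
rect(near&(abs(r-b)<25)&(z>.063)&(z<.076)&(X>.09)&(abs(Y)<.016),"tail")
rect(near&(r>b+30)&(z>.076)&(z<.09)&(np.hypot(X,Y)<.035),"roof")
k=near&(r>b+60)&(z>.09)&(z<.105)
if k.sum()>10:
    x,y=X[k].mean(),Y[k].mean(); an=np.arctan2(y,x)%(2*np.pi); print("knob",k.sum(),x.round(4),y.round(4),"r",np.hypot(x,y).round(4),"locknut+spindle",(np.pi+.7-an).round(3))
E
python3 go.py .626 .018 .17 42; python3 chk.py 3
```

```text
t 8.6667 tcp [ 0.5957 -0.0422  0.203 ] yaw 105.34 F [ 0.1  1.6 -0.4] w 0.0354
shift [0.0501 0.0451 0.033 ] turn [2.000e-02 0.000e+00 6.334e+01]
griptop 0 [array([0., 0.]), array([0., 0.]), np.float64(0.0)] z nan
tail 297 [array([ 0.1282, -0.0023]), array([0.0405, 0.025 ]), np.float64(0.7572)] z 0.0698
roof 69 [array([-0.0139, -0.0004]), array([0.014 , 0.0154]), np.float64(88.9863)] z 0.0809
knob 90 -0.0891 -0.0456 r 0.1001 locknut+spindle 0.227
  return _methods._mean(a, axis=axis, dtype=dtype,
  ret = ret.dtype.type(ret / rcount)
```

View pics/s3.png

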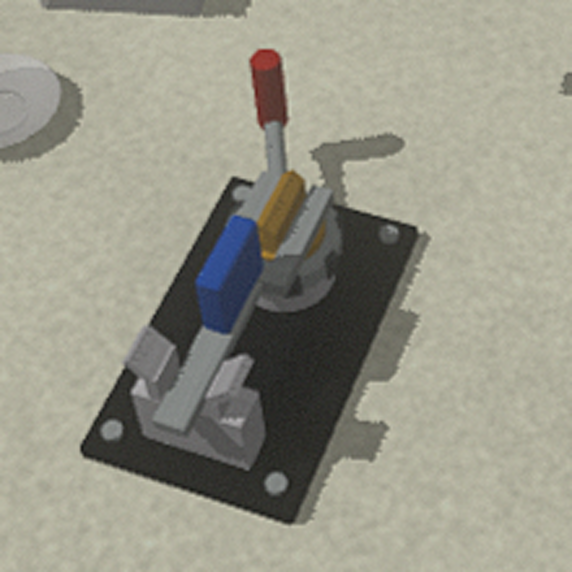

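The spanner is seated: steel top at z 0.070, jaw round the brass flats, tail in the notch. The lever is undisturbed (sum 0.227 rad). Now I'll straddle the knob with the jaws set tangentially.

Request:
apply_moves(series=[[0,0,0,0.025,0.0225,0,150],[0,0,0,0.025,0.0225,0,150],[0,0,-7,0,0,0,150],[0,0,-7,0,0,0,150],[0,0,-7,0,0,0,150],[0,0,-6.3,0,0,0,150],[0,0,0,0,0,0.03,150],[0,0,0,0,0,0.03,150],[0,0,0,0,0,0,150]])

```text
t: 9.52
tool_pos: [0.621, 0.0225, 0.1362]
ee_rot: [-0.005, 0.399, 0.917, -0.002]
force: [-2.3, 0.3, -2.0]
gripper_width: 0.0351
```

```bash
python3 go.py .6259 .0183 .06 132.6
```

```text
t 9.5167 tcp [0.621  0.0225 0.1362] yaw 132.99 F [-2.3  0.3 -2. ] w 0.0351
shift [-0.007   0.0012  0.0761] turn [-0.38 -0.42  0.39]
```

Request:
apply_moves(series=[[0,0,0,0,0,0,150],[0,0,0,0,0,0,150]])

```text
t: 9.68
tool_pos: [0.6257, 0.0214, 0.1443]
ee_rot: [0.0, 0.399, 0.917, 0.0]
force: [0.3, 0.8, 0.9]
gripper_width: 0.0354
```

```bash
python3 go.py .6259 .0183 .06 132.6
```

```text
t 9.6833 tcp [0.6257 0.0214 0.1443] yaw 132.93 F [0.3 0.8 0.9] w 0.0354
shift [-0.0024 -0.002   0.0843] turn [0.05 0.04 0.33]
```

Request:
apply_moves(series=[[0,0,0,-0.0024,-0.002,0.01,150],[0,0,0,0,0,0.015,150],[0,0,0,0,0,0.015,150],[0,0,0,0,0,0.015,150],[0,0,0,0,0,0.015,150],[0,0,0,0,0,0.01,150],[0,0,0,0,0,0,150],[0,0,0,0,0,0,150]])

```text
t: 10.35
tool_pos: [0.6256, 0.0172, 0.0631]
ee_rot: [0.0, 0.4, 0.917, -0.0]
force: [-1.0, -1.2, -0.2]
gripper_width: 0.0352
```

```bash
python3 go.py .6259 .0183 .06 132.6
```

```text
t 10.35 tcp [0.6256 0.0172 0.0631] yaw 132.86 F [-1.  -1.2 -0.2] w 0.0352
shift [0.0006 0.0009 0.0031] turn [-0.    0.    0.26]
```

Request:
apply_moves(series=[[0,0,0,0,-0.0035,0,150],[0,0,0,0,-0.0035,0,150],[0,0,2,0,-0.0035,0,150],[0,0,2,0,-0.0035,0,150],[0,0,2,0,-0.0035,0,150],[0,0,2,0,-0.0035,0,150],[0,0,2,0,-0.0035,0,150],[0,0,2,0,-0.0035,0,150],[0,0,2,0,-0.0035,0,150],[0,0,2,0,-0.0035,0,150]])

```text
t: 11.18
tool_pos: [0.5986, -0.0035, 0.0643]
ee_rot: [0.001, 0.524, 0.852, 0.001]
force: [2.1, 3.7, -0.3]
gripper_width: 0.0353
```

```bash
cat > arc.py <<'E'
from h import *
s=read_state();p=s["tool_pos"][:2]-[.558,.0918];q=s["ee_rot"];M=R.from_quat([q[1],q[2],q[3],q[0]]).as_matrix()
yaw=np.degrees(np.arctan2(M[1,0],M[0,0]));an=np.degrees(np.arctan2(p[1],p[0]))
print("r",np.hypot(*p).round(4),"tcp value",np.radians(105.6+180+40.1-an%360).round(3),"yaw",yaw.round(1),"ideal",(an%360-180).round(1),"F tool",(M.T@s["force"]).round(1),"t",s["t"])
E
python3 arc.py; python3 chk.py 4 2>/dev/null
```

```text
r 0.1036 tcp value 0.569 yaw 116.8 ideal 113.1 F tool [2.3 3.6 0.3] t 11.1833
griptop 0 [array([0., 0.]), array([0., 0.]), np.float64(0.0)] z nan
tail 328 [array([ 0.1244, -0.0032]), array([0.0233, 0.0461]), np.float64(89.6673)] z 0.0698
roof 182 [array([-0.0031,  0.0001]), array([0.0141, 0.0372]), np.float64(80.6507)] z 0.0813
```

The spindle has taken up about 0.16 rad of play, the spanner is holding, and the push is about 4 N. I'll carry on round the arc.

Request:
apply_moves(series=[[0,0,2,0.0003,-0.0035,0,150],[0,0,2,0.0003,-0.0035,0,150],[0,0,2,0.0003,-0.0035,0,150],[0,0,2,0.0003,-0.0035,0,150],[0,0,2,0.0003,-0.0035,0,150],[0,0,2,0.0003,-0.0035,0,150],[0,0,2,0.0003,-0.0035,0,150],[0,0,2,0.0003,-0.0035,0,150],[0,0,2,0.0003,-0.0035,0,150],[0,0,2,0.0003,-0.0035,0,150],[0,0,2,0.0003,-0.0035,0,150],[0,0,2,0.0003,-0.0035,0,150],[0,0,2,0.0003,-0.0035,0,150],[0,0,2,0.0003,-0.0035,0,150]])

```text
t: 12.45
tool_pos: [0.5509, -0.0113, 0.0641]
ee_rot: [0.001, 0.714, 0.7, 0.001]
force: [3.8, 2.6, 0.7]
gripper_width: 0.0349
```

```bash
python3 arc.py; python3 chk.py 5 2>/dev/null
```

```text
r 0.1034 tcp value 1.041 yaw 88.8 ideal 86.1 F tool [ 2.7  3.7 -0.6] t 12.45
griptop 179 [array([ 0.0717, -0.0027]), array([0.0153, 0.0318]), np.float64(88.6971)] z 0.1148
tail 398 [array([ 0.1192, -0.0004]), array([0.0574, 0.0307]), np.float64(0.6547)] z 0.0697
roof 0 [array([0., 0.]), array([0., 0.]), np.float64(0.0)] z nan
```

Request:
apply_moves(series=[[0,0,2,0.0003,-0.0035,0,150],[0,0,2,0.0003,-0.0035,0,150],[0,0,2,0.0003,-0.0035,0,150],[0,0,2,0.0003,-0.0035,0,150],[0,0,2,0.0003,-0.0035,0,150],[0,0,2,0.0003,-0.0035,0,150],[0,0,2,0.0003,-0.0035,0,150],[0,0,2,0.0003,-0.0035,0,150],[0,0,2,0.0003,-0.0035,0,150],[0,0,2,0.0003,-0.0035,0,150],[0,0,2,0.0003,-0.0035,0,150],[0,0,2,0.0003,-0.0035,0,150],[0,0,0,0,0,0,150]])

```text
t: 13.63
tool_pos: [0.5104, 0.0005, 0.0638]
ee_rot: [0.001, 0.844, 0.536, 0.001]
force: [0.1, -0.6, 1.4]
gripper_width: 0.0353
```

```bash
python3 arc.py; python3 chk.py 6 2>/dev/null
```

```text
r 0.103 tcp value 1.453 yaw 64.9 ideal 62.5 F tool [-0.5  0.3 -1.4] t 13.6333
griptop 130 [array([ 0.0758, -0.0029]), array([0.0152, 0.0242]), np.float64(86.4472)] z 0.1148
tail 395 [array([ 0.1189, -0.0032]), array([0.0286, 0.0594]), np.float64(74.1128)] z 0.0697
roof 0 [array([0., 0.]), array([0., 0.]), np.float64(0.0)] z nan
```

Request:
apply_moves(series=[[0,0,2,0.0003,-0.0035,0,150],[0,0,2,0.0003,-0.0035,0,150],[0,0,0,0,0,0,150],[0,0,0,0,0.005,0,150],[0,0,0,0,0.002,0,150],[0,0,0,0,0,-0.02,150],[0,0,0,0,0,-0.03,150],[0,0,0,0,0,-0.035,150],[0,0,0,0,0,-0.035,150],[0,0,0,-0.04,0,0,150],[0,0,0,-0.04,0,0,150],[0,0,0,-0.04,0,0,150],[0,0,0,-0.04,0,0,150],[0,0,0,-0.04,0,0,150],[0,0,0,-0.03,0,0,150],[0,0,0,0,0,0,150],[0,0,0,0,0,0,150]])

```text
t: 15.15
tool_pos: [0.3968, -0.2011, 0.1825]
ee_rot: [-0.001, 0.863, 0.505, -0.0]
force: [0.7, 0.3, -0.1]
gripper_width: 0.035
```

```bash
python3 chk.py 7
```

```text
griptop 294 [array([ 0.0636, -0.0027]), array([0.0155, 0.0488]), np.float64(88.1601)] z 0.1146
tail 397 [array([ 0.1187, -0.0032]), array([0.0287, 0.0589]), np.float64(74.1403)] z 0.0699
roof 220 [array([ 0.0002, -0.0004]), array([0.0143, 0.044 ]), np.float64(80.5874)] z 0.0815
knob 93 -0.0731 0.0679 r 0.0998 locknut+spindle 1.449
```

View pics/s7.png

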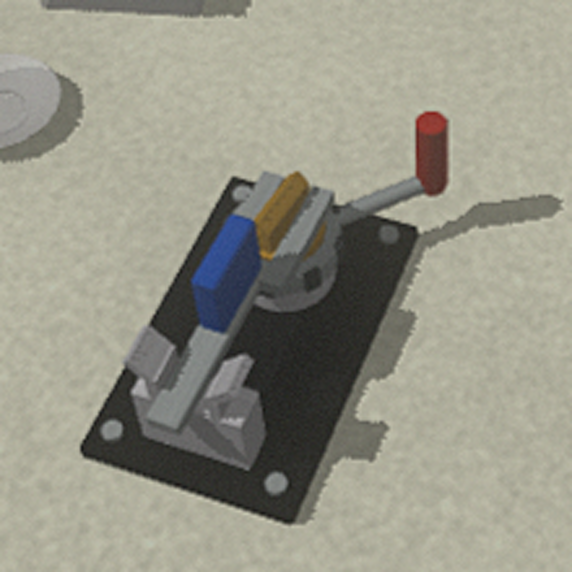

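The lever has swung round, and the spanner is flat and still in the jaw and notch. Lever sum 1.449 minus spindle 0.164 puts the nut at about 1.285, which is past tight (1.05).

```bash
python3 -c "
from cell import *
print(hand_in())"
```

```text
the job is handed in; nothing more can be done
None
```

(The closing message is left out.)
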